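# Lock the second channel clamp of an anemometer arm

### The job

The anemometer arm on the strut channel is held by only one clamp: fit the second. Take the orange-winged clamp from the wooden rack, drop its hammer head through the arm's free window into the channel slot (feel for the slot, do not force it), press the wing down against its spring but not solid, turn it a quarter turn clockwise seen from above, and ease it up before you let go, so that it stays locked with its wing across the slot like the first one. Leave everything else where it lies.

Things in the scene. Friction and masses are not known exactly. Their poses are not given: they have to be found in the camera images.
- test_stand: Fixed grey base plate 130x280x8 mm with low U brackets holding a 41x41 mm steel strut channel, 300 mm long, slot up. Origin: centre of the plate's underside; y along the channel and slot, x across, z up. A flat aluminium arm 50x310x5 mm lies fast on the channel; it has two windows 24 (x) x 46 (y) mm, one free (point window). A spindle bearing 52 mm high stands at the arm's -y end.
- window (a point): Nominal centre of the free window at the arm's top face: 30 mm to +y of the stand's origin, 66 mm above it. The channel sits in slotted holes: window and slot truly stand up to 5 mm off across the slot (x, either way) and up to 6 mm higher or lower, new each time, exact along the slot. This is not measured: feel for it. The channel does not give when pushed.
- slot (a point): Nominal centre of the channel slot under the free window at the lips' lower edge, 12.5 mm below the arm's top (same hidden offsets as the window). The slot is 22 mm wide between two lips 2.5 mm thick, 7.5 mm deep from the channel's top, 5 mm below the arm's top. Inside, the channel is 36 mm wide and its floor is 43.5 mm below the arm's top.
- first_clamp (a point): Nominal centre of the second window, 120 mm to -y of the free one, at the arm's top. It carries the first clamp, locked, its orange wing across the slot, top 48 mm above the arm: how the other should look in the end. Fixed.
- clamp: Orange-winged spring clamp to be fitted, 66 mm tall, about 0.19 kg, hanging upright in a rack pocket. Origin: centre of the head's underside; z up along the 10 mm stem, x along head and wing (a half turn makes no difference). Steel head 34 (x) x 19 (y) mm, z 0-6, bottom edges stepped 1.5 mm; boss 15x19 mm, z 6-9; square washer plate 44x44x4 mm, underside at z 14.5 when free, its cup up to z 26.5.
- clamp_wing (a point): Where to grip the clamp: middle of its orange wing, 51 mm above the clamp's origin. The wing is 44 mm long (clamp x), 14 mm thick (clamp y, grip across it) and spans z 36-66 of the clamp. Keep fingertips above z 39: the cup rises up to 10 mm when pressed. Let go after turning, it rises 3 mm: the boss slips between the lips, bars turning back, and the spring (9 N) holds the arm down.
- clamp_plate (a joint): How far the washer plate is pushed up the stem, m: 0 free, 0.004 locked. Spring 4 N at 0 plus 1.3 N per mm, solid at 0.010 (17 N). In the slot, plate on the arm, press the wing 7 to 9 mm further (13 to 16 N): the boss clears the lips and it turns, only clockwise from above, to a stop on the channel walls 90 to 97 degrees on. More than 35 N between clamp and channel or arm is too much.
- rack: Fixed wooden rack 190x100x40 mm; origin: centre of its underside, x along its length. Two pockets 40x30 mm, 24 mm deep, 42 mm to +x and -x of the centre: the orange clamp hangs in one, the black in the other, in either order, plates on the rack's top, wings along the rack's x within 0.12 rad, clamp origins 25.5 mm above the shelf.
- black_clamp: A similar clamp with a black wing and a wider head for another channel; not needed. Same heights and origin as the orange one. Leave in the rack.
- wind_cup: Copper wind cup, dome 75 mm wide and 34 mm high, mouth down, with a short stub; bystander.
- solar_tile: White plastic solar tile 90 x 120 x 8 mm with dark cells; bystander.
- spanner: Steel spanner 190 mm long with rubber grip; bystander.
- grease_tin: Small can, 60 mm wide, 50 mm high; bystander.
There are look-alikes about, which are no part of the job. What is shaped like the clamp but pink is not meant.

How it is judged:
On the way, in this order (a step that is already met when the one before it is completed fails the run):
1. the hammer head is down in the free window with the wing along the slot (horizontal distance between clamp and window below 0.014 m and z of clamp in the frame of window below -0.008 m and angle between the x axis of clamp and the y axis of test_stand, either way round below 0.2 rad), for 0.1 s.
2. pressed down against its spring, the clamp is turned across the slot (value of joint clamp_plate above 0.0055 m and horizontal distance between clamp and window below 0.014 m and angle between the x axis of clamp and the x axis of test_stand, either way round below 0.35 rad), for 0.1 s.
At the end, for the whole second after the job is handed in: The orange clamp stands locked in the free window (within 14 mm of its nominal centre, upright within 0.1 rad), wing across the slot within 0.35 rad, released and at rest, its spring holding the arm down with the plate pushed up 2.5 to 5.5 mm (value of joint clamp_plate between 0.0025 and 0.0055 m and horizontal distance between clamp and window below 0.014 m and angle between the x axis of clamp and the x axis of test_stand, either way round below 0.35 rad and angle between clamp's own z axis and vertical below 0.1 rad and linear speed of clamp below 0.02 m/s); the robot touches nothing.
It fails at once if the clamp bears on arm and channel with more than 35 N in all (locked, the spring alone makes 18 N: 9 on the arm, 9 under the lips) (contact force between clamp and test_stand above 35 N).
It fails at once if the black clamp, wind cup, solar tile, spanner or tin is moved by more than 20 mm (distance of any of black_clamp, wind_cup, solar_tile, spanner, grease_tin from where it was at the start of the episode above 0.02 m).
It also fails if it takes over 64 s, if anything falls off the work surface, if the arm or the gripper's body presses on something with over 40 N, if the wrist force passes 120 N, or if a joint passes its speed limit or range.

### The arm

A 6-joint arm with a two-finger parallel gripper is mounted at the origin on the work surface. World frame = base frame: x ahead of the robot, y to its left, z up, the work surface at z = 0. Lengths are in m, angles in rad, forces in N, time in s.
With the tool pointing down it reaches from about 0.35 to 0.975 m from the base axis. Payload 4.9 kg.
Tool frame: the origin (TCP) lies midway between the tips of the shut fingers; the grasp point (between the pads) lies 19 mm behind it; z points along the fingers, y is the line along which they close (so a half turn about z gives the same grasp; the last joint's range is limited). The gripper opens to 85 mm and grips with 20 to 120 N. Pads are 22 mm wide; open, the fingers measure 114 mm over their backs; the gripper's body (76 mm by 85 mm) begins 54 mm behind the grasp point. The pads swing forward as they close: fully open they stand 13 mm farther back than shut.
Start: joints at [-1.45, 0.053, 1.613, -0, 1.476, -0.119], TCP at [0.148, -0.607, 0.198] pointing down, gripper open.
Joint ranges: [-3.01, 3.01], [-1.01, 2.22], [0.06, 2.58], [-1.02, 4.17], [0.09, 2.62], [-3.14, 3.14]. Speed limits (rad/s): [2.57, 2.57, 3.14, 3.14, 3.14, 3.14].

### API

Orientations are given as a rotation vector (axis times angle).
In Python, from station import ctrl, optics, job gives the robot as it stands.
- The arm moves only by the shell command python3 -m jog 'ROWS' [OPENING] [FORCE]. ROWS is JSON, a list of rows, each a list of 2 entries, a list of its own where there are three numbers: the shift along the tool's x, y, z in m, then the turn, a rotation vector about the tool's x, y, z in rad. A call has 1 to 5 rows; each row is the pose to reach, as a shift and turn from the pose commanded when the call began, along the tool's axes at that moment; what a row does not reach only later rows make up. A row lasts 1/10 s, in which the tool goes at most 50 mm and 8.59 degrees, less where a joint would pass 70% of its speed; a pose out of reach is approached as far as the arm can. A call with a gripper value outside its range is refused whole. OPENING is the opening, from 0 (shut) to 1 (fully open), set as the call begins (- or left out, the last holds). The fingers move at their own pace and stop on an object; FORCE is the grip in N (left out, the last holds). Time passes only in rows, so rows that repeat a pose let the fingers close. It gives the time, the measured TCP pose, the force, the opening and the grip force at its end, in the units of the state.
- ctrl.get_obs(): the state, without advancing time (a new reading comes with each control period).
- optics.get_image(name): name is "side" or "top" or "wrist"; returns a dict with "image" (384x512x3 uint8, blue, green, red), "fx", "fy", "cx", "cy" (pixels), "rvec" (rotation vector, rad) and "tvec" (3), from world to camera coordinates, as OpenCV has them; the wrist camera has in their place "mount" (4x4, takes a point from camera to tool coordinates, whose origin is the TCP and whose axes are the flange's). Camera axes: x right, y down, z forward; pixel columns grow to the right and rows downward; lengths in m; the calibration is good to about 2 mm. The wrist camera is an equidistant fisheye: a pixel r from the principal point sees the ray r / f radians off the axis. A picture is of the moment at which its call begins: read the wrist's pose just before it. There is no depth.
- job.finish_job(): hands the job in; it is judged then, once.
The state is a dict: "t": time; "q": joint angles; "dq": joint speeds; "effort": joint torques, N m; "tool_pos": TCP position; "tool_rot": TCP orientation; "contact_force": force on the tool from outside, world axes, zero at the start; "wrist_torque": the same for the moment, N m; "opening": finger opening in m; "grip_force": force on a finger pad.
Only numpy, scipy, OpenCV 4.12 (cv2) and the standard library are available. Lean on these libraries where they do the work, as an engineer would, in place of code of your own. Each camera call takes 0.05 s, during which the arm holds its last target. There are 200 camera calls.

## Working session

There is one attempt and no reset: what is moved stays moved. The work goes in short steps, Python scripts to look and compute and a shell command to move; the robot and the scene stay as the last step left them, time stands still between calls to the robot, and variables do not carry over. Pictures are saved under pics/ and viewed, at most 10 in all, crops included, and the job is handed in when it is done.

```bash
ls; mkdir -p pics; python3 - <<'E'
from station import ctrl, optics, job
import cv2,numpy as np
o=ctrl.get_obs();print({k:np.round(v,3).tolist() for k,v in o.items()})
ims=[]
for n in ["side","top"]:
    d=optics.get_image(n);cv2.imwrite(f"pics/{n}0.png",d["image"]);np.save(f"pics/{n}0.npy",d,allow_pickle=True)
    print(n,d["fx"],d["fy"],d["cx"],d["cy"],d["rvec"],d["tvec"]);
E
```

```text
pics
{'t': 0.0, 'q': [-1.45, 0.053, 1.614, -0.0, 1.476, -0.119], 'dq': [-0.001, -0.001, -0.0, 0.002, 0.001, -0.0], 'effort': [0.001, -39.368, -37.018, -0.0, 0.007, 0.0], 'tool_pos': [0.148, -0.606, 0.196], 'tool_rot': [-3.117, -0.376, 0.0], 'contact_force': [0.282, -0.484, -0.398], 'wrist_torque': [0.018, 0.002, -0.015], 'grip_force': 0.0, 'opening': 0.085}
side 364.9981860247317 364.9981860247317 260.34373422218675 186.09171061387173 [ 0.42876484 -2.65853562  1.32203499] [0.48935524 0.16784202 1.02788907]
top 465.2831812183727 465.2831812183727 252.80972940175056 194.11463618014847 [ 2.16274675 -2.12928135  0.12441483] [0.01129526 0.52441561 1.3396448 ]
```

View pics/top0.png

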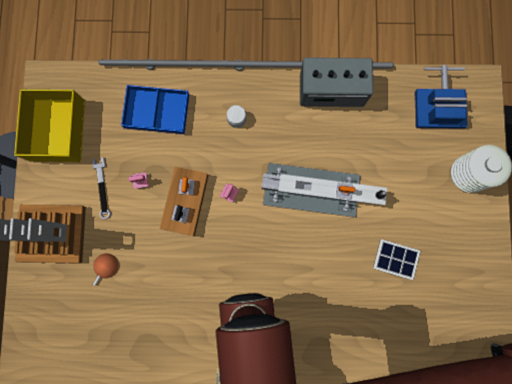

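View pics/side0.png

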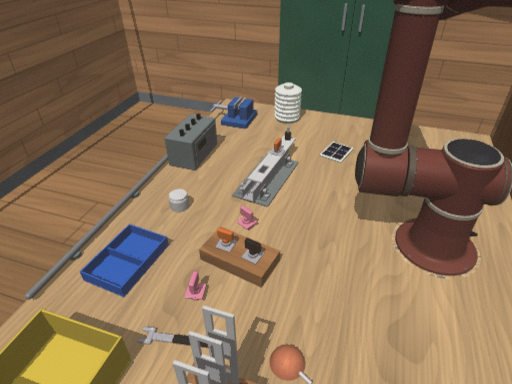

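Top view: the orange wings are at (184,185) in the rack and (347,189) on the stand, where the first clamp is fixed. The pink look-alikes are at (139,180) and (230,192), and the black clamp is at (181,213). The one meant is (184,185): it is orange-winged and sits in the wooden rack. The side view shows it at (226,237). I'll measure it and check a crop.

```bash
cat > h.py <<'E'
import cv2,numpy as np
def load(n): return np.load(f"pics/{n}.npy",allow_pickle=True).item()
def ray(d,p):
    R=cv2.Rodrigues(np.array(d["rvec"]))[0];t=np.array(d["tvec"])
    v=R.T@np.array([(p[0]-d["cx"])/d["fx"],(p[1]-d["cy"])/d["fy"],1]);return -R.T@t,v
def onz(d,p,z):
    c,v=ray(d,p);return (c+v*(z-c[2])/v[2])
def tri(d1,p1,d2,p2):
    (c1,v1),(c2,v2)=ray(d1,p1),ray(d2,p2)
    s=np.linalg.lstsq(np.c_[v1,-v2],c2-c1,rcond=None)[0];a,b=c1+s[0]*v1,c2+s[1]*v2
    return (a+b)/2,np.linalg.norm(a-b)
def blobs(img,lo,hi,amin=15):
    m=cv2.inRange(cv2.cvtColor(img,cv2.COLOR_BGR2HSV),lo,hi)
    return [c for c in cv2.findContours(m,cv2.RETR_EXTERNAL,cv2.CHAIN_APPROX_NONE)[0] if cv2.contourArea(c)>=amin]
E
python3 - <<'E'
from h import *
T,S=load("top0"),load("side0")
for n,d in(("T",T),("S",S)):
    for c in blobs(d["image"],(5,190,130),(16,255,255),10):
        m=cv2.moments(c);p=(m["m10"]/m["m00"],m["m01"]/m["m00"]);x=cv2.boundingRect(c)
        print(n,np.round(p,1),x,cv2.contourArea(c),cv2.minAreaRect(c))
# plate: grey greenish
for p in [(268,164),(360,176),(355,216),(263,205)]: print("plate",T["image"][p[1]+3,p[0]],onz(T,p,.008).round(3))
for p in [(175,168),(208,174),(195,236),(161,230)]: print("rack",onz(T,p,.04).round(3))
a=cv2.resize(T["image"][145:245,125:258],None,fx=4,fy=4,interpolation=cv2.INTER_CUBIC)
b=cv2.resize(T["image"][145:235,250:400],(532,320),interpolation=cv2.INTER_CUBIC)
cv2.imwrite("pics/crop1.png",cv2.resize(np.vstack([a,b]),(443,600)))
cv2.imwrite("pics/crop1.png",np.hstack([a[:,:400],cv2.copyMakeBorder(cv2.resize(b,(400,240)),0,160,0,0,cv2.BORDER_CONSTANT)]))
E
```

```text
T [346.9 188.6] (340, 186, 15, 6) 40.5 ((346.9923400878906, 188.56155395507812), (14.263994216918945, 3.845076560974121), 7.125016689300537)
T [183.9 183.8] (182, 177, 5, 15) 35.0 ((183.8963623046875, 183.9329376220703), (3.312946081161499, 14.2456693649292), 6.34019136428833)
plate [106 107 101] [ 0.621 -0.025  0.008]
plate [53 76 92] [ 0.588 -0.303  0.008]
plate [ 91 136 168] [ 0.466 -0.286  0.008]
plate [ 97 144 177] [ 0.495 -0.011  0.008]
rack [0.598 0.252 0.04 ]
rack [0.582 0.153 0.04 ]
rack [0.398 0.186 0.04 ]
rack [0.414 0.286 0.04 ]
```

View pics/crop1.png

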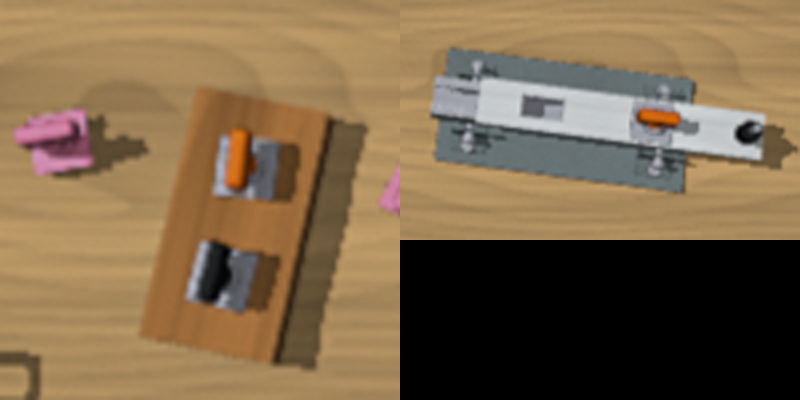

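The crop confirms it: an orange wing in the rack's far pocket at crop (238,158), the black one at (213,270), and pink off the rack. The free window is at crop (542,106), which is top-view pixel (303,185).

```bash
python3 - <<'E'
from h import *
T,S=load("top0"),load("side0")
print("cam",ray(T,(0,0))[0].round(3),ray(S,(0,0))[0].round(3))
c=[onz(T,p,.008) for p in [(268.4,162.6),(359.9,174.3),(356.9,217),(263.5,204.6)]]
c=np.array(c);print(c.round(3),"sides",[np.linalg.norm(c[i]-c[(i+1)%4]).round(3) for i in range(4)])
o=c.mean(0);y=(c[0]-c[1]+c[3]-c[2])[:2];y/=np.linalg.norm(y);print("stand",o.round(3),"y",y.round(3),np.arctan2(y[1],y[0]))
print("nominal window",(o[:2]+.03*y).round(4),"seen",onz(T,(303.3,184.7),.066).round(4))
print("first clamp exp",(o[:2]-.09*y).round(4),"seen top",onz(T,(346.9,188.6),.114).round(4))
print("wing",onz(T,(183.9,183.8),.0915).round(4), tri(T,(183.9,183.8),S,(226,238)))
for z,p in((.0915,(184.9,177)),(.0915,(183.2,191))):print(onz(T,p,z).round(4))
for c in blobs(S["image"],(5,170,100),(18,255,255),10):print(cv2.boundingRect(c))
E
```

```text
cam [ 0.344 -0.003  1.397] [0.239 0.836 0.754]
[[ 0.625 -0.026  0.008]
 [ 0.593 -0.302  0.008]
 [ 0.463 -0.292  0.008]
 [ 0.496 -0.013  0.008]] sides [np.float64(0.278), np.float64(0.13), np.float64(0.281), np.float64(0.129)]
stand [ 0.544 -0.158  0.008] y [0.117 0.993] 1.4539284863993434
nominal window [ 0.5479 -0.1283] seen [ 0.5496 -0.1265  0.066 ]
first clamp exp [ 0.5339 -0.2475] seen top [ 0.533 -0.243  0.114]
wing [0.5434 0.215  0.0915] (array([0.54280681, 0.21779413, 0.06782072]), np.float64(0.008587260412527815))
[0.563  0.2129 0.0915]
[0.5227 0.2163 0.0915]
(218, 228, 15, 15)
(274, 138, 7, 9)
```

```bash

python3 -m jog '[[[0.031,-0.037,-0.004],[0,0,0]],[[0.062,-0.075,-0.008],[0,0,0]],[[0.093,-0.113,-0.012],[0,0,0]],[[0.124,-0.15,-0.016],[0,0,0]],[[0.155,-0.188,-0.02],[0,0,0]]]'
python3 -m jog '[[[0.031,-0.038,0],[0,0,0]],[[0.062,-0.075,0],[0,0,0]],[[0.093,-0.113,0],[0,0,0]],[[0.124,-0.15,0],[0,0,0]],[[0.155,-0.188,0],[0,0,0]]]'
python3 -m jog '[[[0.031,-0.038,0],[0,0,0]],[[0.062,-0.075,0],[0,0,0]],[[0.093,-0.113,0],[0,0,0]],[[0.124,-0.15,0],[0,0,0]],[[0.155,-0.188,0],[0,0,0]]]'
```

```text
t: 0.6
tool_pos: [0.2547, -0.3857, 0.2172]
tool_rot: [-3.118, -0.375, -0.0]
contact_force: [1.0, 1.1, 0.5]
opening: 0.0851
grip_force: 0.0
t: 1.1
tool_pos: [0.3605, -0.1663, 0.2174]
tool_rot: [3.119, 0.375, 0.001]
contact_force: [0.4, -0.1, -0.2]
opening: 0.0854
grip_force: 0.0
t: 1.6
tool_pos: [0.4664, 0.0533, 0.2174]
tool_rot: [3.119, 0.377, 0.0]
contact_force: [0.4, -1.4, -0.2]
opening: 0.0854
grip_force: 0.0
```

```bash

python3 -m jog '[[[0.03,-0.037,0],[0,0,0.1]],[[0.06,-0.074,0],[0,0,0.2]],[[0.09,-0.111,0],[0,0,0.3]],[[0.113,-0.139,0],[0,0,0.34]],[[0.113,-0.139,0],[0,0,0.34]]]'
python3 -m jog '[[[0,0,0],[0,0,0]],[[0,0,0],[0,0,0]]]' 
cat >> h.py <<'E'
def wray(d,o,p):
    "fisheye pixel -> world ray"
    x,y=p[0]-d["cx"],p[1]-d["cy"];r=np.hypot(x,y);th=r/d["fx"]
    v=np.array([np.sin(th)*x/r,np.sin(th)*y/r,np.cos(th)]) if r>0 else np.array([0,0,1.])
    M=np.array(d["mount"]);R=cv2.Rodrigues(np.array(o["tool_rot"],float))[0]
    return R@M[:3,3]+np.array(o["tool_pos"]),R@M[:3,:3]@v
def wonz(d,o,p,z):
    c,v=wray(d,o,p);return c+v*(z-c[2])/v[2]
E
python3 - <<'E'
from h import *
from station import ctrl,optics
o=ctrl.get_obs();d=optics.get_image("wrist");d["obs"]=o;np.save("pics/w1.npy",d,allow_pickle=True);cv2.imwrite("pics/w1.png",d["image"])
print(d["fx"],d["cx"],d["cy"],np.round(d["mount"],3).tolist(),o["tool_pos"],o["tool_rot"])
for c in blobs(d["image"],(5,170,100),(18,255,255),60):
    print(cv2.minAreaRect(c),cv2.contourArea(c))
    for q in cv2.boxPoints(cv2.minAreaRect(c)):print(q,wonz(d,o,q,.0915).round(4))
E
```

```text
t: 2.1
tool_pos: [0.5433, 0.2164, 0.2164]
tool_rot: [-3.138, 0.151, 0.003]
contact_force: [-0.6, -0.2, -0.2]
opening: 0.0857
grip_force: 0.0
t: 2.3
tool_pos: [0.5425, 0.2122, 0.2173]
tool_rot: [3.137, -0.158, -0.001]
contact_force: [0.5, 0.5, -0.5]
opening: 0.0854
grip_force: 0.0
297.3186396354542 256.07084470676807 193.3672492499589 [[0.0, -0.951, -0.309, 0.079], [1.0, 0.0, -0.001, -0.001], [0.001, -0.309, 0.951, -0.175], [0.0, 0.0, 0.0, 1.0]] [0.54247577 0.21224315 0.21732743] [ 3.13703515e+00 -1.58018577e-01 -1.22310384e-03]
((253.5, 173.5), (41.0, 15.0), 90.0) 463.0
[246. 153.] [0.5677 0.2214 0.0915]
[261. 153.] [0.5661 0.206  0.0915]
[261. 194.] [0.5221 0.2103 0.0915]
[246. 194.] [0.5237 0.2262 0.0915]
```

View pics/w1.png

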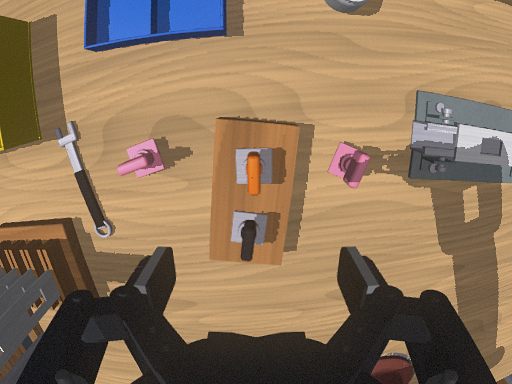

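Wrist view: the orange wing is at (254,174) and the black one at (249,240). I'll put the camera right above the wing for a precise fix of its centre and yaw.

```bash

python3 -m jog '[[[-0.038,0.002,0.032],[0,0,0]],[[-0.075,0.0,0.065],[0,0,0]],[[-0.075,0.0,0.065],[0,0,0]],[[-0.075,0.0,0.065],[0,0,0]],[[-0.075,0.0,0.065],[0,0,0]]]'
python3 - <<'E'
from h import *
from station import ctrl,optics
o=ctrl.get_obs();d=optics.get_image("wrist");d["obs"]=o;np.save("pics/w2.npy",d,allow_pickle=True)
for c in blobs(d["image"],(3,150,60),(20,255,255),100):
    print(cv2.minAreaRect(c),cv2.contourArea(c))
    w=np.array([wonz(d,o,q,.0915)[:2] for q in c[:,0,:].astype(float)])
    r=cv2.minAreaRect((w*1e4).astype(np.float32));print(r, wray(d,o,(256,193))[0].round(3))
x,y=np.int32(r[0]) if 0 else cv2.boundingRect(c)[:2]
cv2.imwrite("pics/w2c.png",cv2.resize(d["image"][max(0,y-40):y+100,max(0,x-70):x+100],None,fx=4,fy=4,interpolation=cv2.INTER_CUBIC))
E
```

```text
t: 2.85
tool_pos: [0.4703, 0.2203, 0.1552]
tool_rot: [-3.136, 0.159, -0.007]
contact_force: [0.6, 0.1, 0.8]
opening: 0.0855
grip_force: 0.0
((253.75787353515625, 108.51910400390625), (20.647138595581055, 53.52003860473633), 4.236394882202148) 842.0
((5421.20361328125, 2162.2548828125), (162.97052001953125, 431.9066467285156), 80.18922424316406) [0.548 0.213 0.331]
```

View pics/w2c.png

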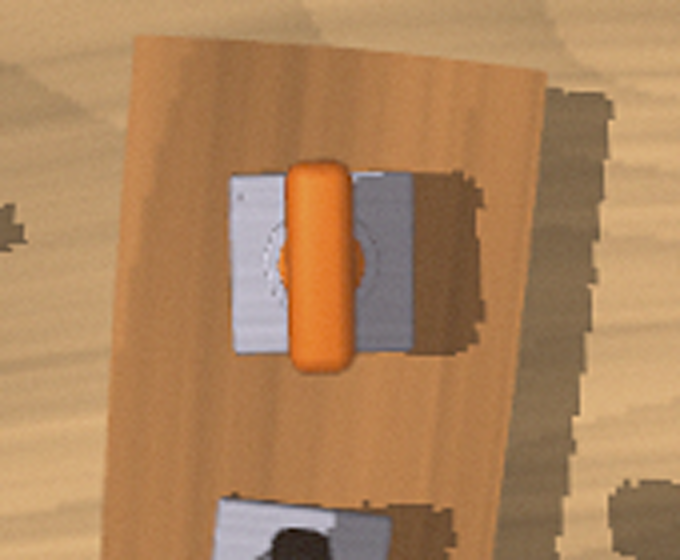

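Enlarged crop: the orange wing runs from crop (317,165) to (322,370), centred in its pocket over a grey plate. The black clamp is below it. Next I work out the yaw from the wing's centreline.

```bash
python3 - <<'E'
from h import *
d=load("w2");o=d["obs"]
for c in blobs(d["image"],(3,150,60),(20,255,255),100):
    P=c[:,0,:];rows=range(P[:,1].min()+3,P[:,1].max()-2)
    mid=np.array([wonz(d,o,((P[P[:,1]==r,0].min()+P[P[:,1]==r,0].max())/2,r),.0915)[:2] for r in rows])
    k=np.polyfit(mid[:,0],mid[:,1],1);print("yaw",np.arctan(k[0]),"mid",mid.mean(0),len(rows))
R=cv2.Rodrigues(np.array(o["tool_rot"]))[0];print("tool yaw",np.arctan2(R[1,0],R[0,0]),R.round(3).tolist())
from station import ctrl
o=ctrl.get_obs();R=cv2.Rodrigues(np.array(o["tool_rot"]))[0];print(o["tool_pos"],np.arctan2(R[1,0],R[0,0]))
print(R.T@(np.array([.542,.2162,.1])-o["tool_pos"]))
E
```

```text
yaw -0.08940471554708335 mid [0.54219711 0.21645799] 48
tool yaw -0.10136862712120381 [[0.995, -0.101, 0.004], [-0.101, -0.995, 0.001], [0.004, -0.002, -1.0]]
[0.47088894 0.22054189 0.15579944] -0.10141351627525329
[ 0.07089783 -0.00276719  0.05616986]
```

```bash

python3 -m jog '[[[0.036,-0.002,0],[0,0,-0.01]],[[0.071,-0.003,0],[0,0,-0.01]],[[0.071,-0.003,0.03],[0,0,-0.01]],[[0.071,-0.003,0.06],[0,0,-0.01]],[[0.071,-0.003,0.06],[0,0,-0.01]]]'
python3 -m jog '[[[0,0,0],[0,0,0]],[[0,0,0],[0,0,0]]]'
```

```text
t: 3.4
tool_pos: [0.5385, 0.2155, 0.0899]
tool_rot: [3.137, -0.143, -0.008]
contact_force: [-1.2, 0.6, -0.2]
opening: 0.0851
grip_force: 0.0
t: 3.6
tool_pos: [0.5415, 0.2169, 0.0958]
tool_rot: [-3.137, 0.142, -0.007]
contact_force: [-0.0, 0.4, -0.1]
opening: 0.085
grip_force: 0.0
```

```bash

python3 -m jog '[[[0,0,0.015],[0,0,0]],[[0,0,0.029],[0,0,0]],[[0,0,0.029],[0,0,0]],[[0,0,0.029],[0,0,0]]]'
python3 -m jog '[[[0,0,0],[0,0,0]],[[0,0,0],[0,0,0]],[[0,0,0],[0,0,0]],[[0,0,0],[0,0,0]],[[0,0,0],[0,0,0]]]' 0 60
python3 -m jog '[[[0,0,0],[0,0,0]],[[0,0,0],[0,0,0]],[[0,0,0],[0,0,0]]]'
```

```text
t: 4.0
tool_pos: [0.5384, 0.2163, 0.0626]
tool_rot: [3.138, -0.141, -0.003]
contact_force: [0.5, -0.5, 0.4]
opening: 0.0857
grip_force: 0.0
t: 4.5
tool_pos: [0.5394, 0.2165, 0.0639]
tool_rot: [-3.138, 0.142, -0.001]
contact_force: [0.3, 0.8, -0.3]
opening: 0.0123
grip_force: 0.0
t: 4.8
tool_pos: [0.5392, 0.2165, 0.0637]
tool_rot: [-3.138, 0.142, 0.0]
contact_force: [-0.6, 0.2, 0.4]
opening: -0.0
grip_force: 0.0
```

The fingers shut on nothing, so I look.

```bash
python3 - <<'E'
from h import *
from station import ctrl,optics
o=ctrl.get_obs();print(o["tool_pos"],o["opening"],o["grip_force"])
d=optics.get_image("wrist");s=optics.get_image("side");t=optics.get_image("top")
np.save("pics/s3.npy",s,allow_pickle=True);np.save("pics/w3.npy",d,allow_pickle=True);np.save("pics/t3.npy",t,allow_pickle=True)
a=cv2.resize(s["image"][170:300,170:300],(400,400),interpolation=cv2.INTER_CUBIC)
b=cv2.resize(d["image"],(400,300))
cv2.imwrite("pics/c3.png",np.hstack([a,cv2.copyMakeBorder(b,0,100,0,0,cv2.BORDER_CONSTANT)]))
E
```

```text
[0.53923592 0.2164517  0.06367852] -5.040505118468142e-06 0.0
```

View pics/c3.png

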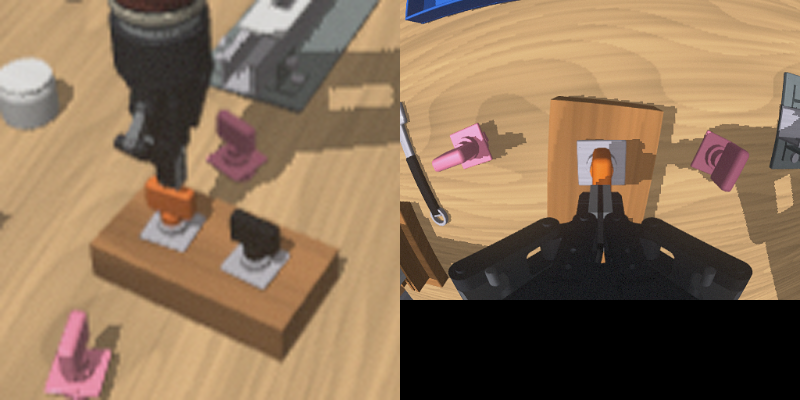

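```bash
python3 - <<'E'
from h import *
s,t,w=load("s3"),load("t3"),load("w3")
pr=lambda d,X:cv2.projectPoints(np.array([X],float),np.array(d["rvec"]),np.array(d["tvec"]),np.array([[d["fx"],0,d["cx"]],[0,d["fy"],d["cy"]],[0,0,1.]]),None)[0].ravel().round(1)
print("tcp in side",pr(s,(.539,.2165,.0637)),"grasp",pr(s,(.539,.2165,.083)),"wing top",pr(s,(.542,.2163,.0915)),"wing bottom",pr(s,(.542,.2163,.0615)),"black top",pr(s,(.46,.226,.0915)))
M=np.array(w["mount"]);q=np.linalg.inv(M)@[0,0,0,1];print("tcp cam",q,end=" ")
th=np.arctan2(np.hypot(q[0],q[1]),q[2]);r=th*w["fx"];print(w["cx"]+r*q[0]/np.hypot(*q[:2]),w["cy"]+r*q[1]/np.hypot(*q[:2]))
for n,d in(("s0",load("side0")),("s3",s),("w3",w),("w1",load("w1"))):
    for c in blobs(d["image"],(3,150,60),(20,255,255),20):
        if n[0]=="s" and cv2.boundingRect(c)[0]>250: continue
        print(n,cv2.boundingRect(c),cv2.contourArea(c))
a=cv2.resize(s["image"][195:265,190:260],(400,400),interpolation=cv2.INTER_CUBIC)
b=cv2.resize(w["image"][160:280,200:320],(400,400),interpolation=cv2.INTER_CUBIC)
cv2.imwrite("pics/c4.png",np.hstack([a,b]))
E
```

```text
tcp in side [226.  238.8] grasp [225.6 233.5] wing top [224.4 230.9] wing bottom [225.  239.1] black top [253.  240.6]
tcp cam [0.00126824 0.02057186 0.1910415  1.        ] 258.03700197640796 225.2599517516573
s0 (217, 227, 17, 16) 151.5
s3 (217, 227, 17, 16) 136.0
w3 (243, 190, 30, 47) 1060.5
w1 (237, 153, 26, 43) 513.0
```

View pics/c4.png

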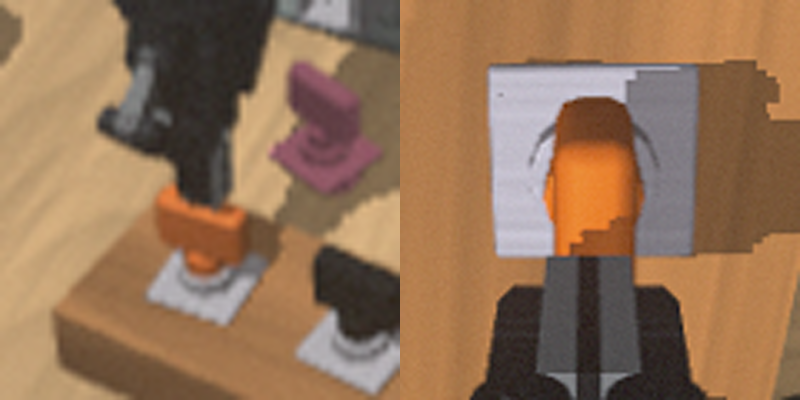

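The crop shows the shut tips sitting above the wing top, at side-view pixel (227,231). The true fingertips are therefore about 30 mm behind the reported TCP. I'll confirm by touching the wing top gently with the shut fingers.

```bash

python3 -m jog '[[[0,0,0.002],[0,0,0]],[[0,0,0.002],[0,0,0]]]'
python3 -m jog '[[[0,0,0.002],[0,0,0]],[[0,0,0.002],[0,0,0]]]'
python3 -m jog '[[[0,0,0.002],[0,0,0]],[[0,0,0.002],[0,0,0]]]'
```

```text
t: 5.15
tool_pos: [0.539, 0.2164, 0.0613]
tool_rot: [3.138, -0.142, -0.001]
contact_force: [-0.3, -0.2, 0.3]
opening: 0.0
grip_force: 0.0
t: 5.35
tool_pos: [0.539, 0.2164, 0.0593]
tool_rot: [3.138, -0.142, -0.001]
contact_force: [0.3, -0.1, 1.2]
opening: 0.0001
grip_force: 0.0
t: 5.55
tool_pos: [0.5395, 0.2165, 0.0579]
tool_rot: [-3.138, 0.142, -0.001]
contact_force: [-0.8, 0.5, 2.4]
opening: -0.0002
grip_force: 1.1
```

```bash

python3 -m jog '[[[0,0,0.002],[0,0,0]],[[0,0,0.002],[0,0,0]],[[0,0,0.002],[0,0,0]]]'
```

```text
t: 5.85
tool_pos: [0.5395, 0.2165, 0.0563]
tool_rot: [-3.138, 0.142, -0.001]
contact_force: [-0.6, -1.1, 4.9]
opening: 0.0
grip_force: 2.3
```

Contact is at a reading of about 0.0587, so tip height is the reading plus 33 mm. I'll lift, open, shift 3 mm along the wing, go down to a reading of about 0.033 and grip.

```bash

python3 -m jog '[[[0,0,-0.01],[0,0,0]],[[0,0,-0.02],[0,0,0]],[[0.003,0,-0.02],[0,0,0]],[[0.003,0,-0.02],[0,0,0]],[[0.003,0,-0.02],[0,0,0]]]' 0.7
python3 -m jog '[[[0,0,0.015],[0,0,0]],[[0,0,0.03],[0,0,0]],[[0,0,0.04],[0,0,0]],[[0,0,0.043],[0,0,0]],[[0,0,0.043],[0,0,0]]]'
python3 -m jog '[[[0,0,0],[0,0,0]],[[0,0,0],[0,0,0]],[[0,0,0],[0,0,0]]]'
```

```text
t: 6.35
tool_pos: [0.5421, 0.2161, 0.0753]
tool_rot: [3.138, -0.142, -0.001]
contact_force: [-0.3, 0.2, 0.5]
opening: 0.0596
grip_force: 0.0
t: 6.85
tool_pos: [0.5413, 0.216, 0.0312]
tool_rot: [3.138, -0.142, -0.004]
contact_force: [1.2, 0.4, -0.6]
opening: 0.0597
grip_force: 0.0
t: 7.15
tool_pos: [0.5428, 0.2163, 0.0335]
tool_rot: [-3.138, 0.142, -0.002]
contact_force: [0.5, -0.1, 0.1]
opening: 0.0599
grip_force: 0.0
```

```bash

python3 -m jog '[[[0,0,0],[0,0,0]],[[0,0,0],[0,0,0]],[[0,0,0],[0,0,0]],[[0,0,0],[0,0,0]],[[0,0,0],[0,0,0]]]' 0 60
python3 -m jog '[[[0,0,0],[0,0,0]],[[0,0,0],[0,0,0]]]'
```

```text
t: 7.65
tool_pos: [0.5423, 0.2162, 0.033]
tool_rot: [3.138, -0.142, 0.0]
contact_force: [-2.2, -1.2, 1.9]
opening: 0.0129
grip_force: 61.1
t: 7.85
tool_pos: [0.5423, 0.2162, 0.0329]
tool_rot: [3.138, -0.142, 0.0]
contact_force: [-1.6, -0.1, 2.3]
opening: 0.0127
grip_force: 61.2
```

Gripped: opening 12.7 mm, force 61 N. Next I lift it and carry it to the stand.

```bash

python3 -m jog '[[[0,0,-0.02],[0,0,0]],[[0,0,-0.05],[0,0,0]],[[0,0,-0.09],[0,0,0]],[[0,0,-0.127],[0,0,0]],[[0,0,-0.127],[0,0,0]]]'
python3 -m jog '[[[0.004,0.04,0],[0,0,0]],[[0.007,0.08,0],[0,0,0]],[[0.011,0.12,0],[0,0,0]],[[0.014,0.16,0],[0,0,0]],[[0.018,0.2,0],[0,0,0]]]'
python3 -m jog '[[[0.004,0.04,0],[0,0,0]],[[0.007,0.08,0],[0,0,0]],[[0.011,0.12,0],[0,0,0]],[[0.014,0.16,0],[0,0,0]],[[0.018,0.2,0],[0,0,0]]]'
python3 -m jog '[[[0,0,0],[0,0,-0.14]],[[0,0,0],[0,0,-0.28]],[[0,0,0],[0,0,-0.42]],[[0,0,0],[0,0,-0.56]],[[0,0,0],[0,0,-0.7]]]'
python3 -m jog '[[[0,0,0],[0,0,-0.14]],[[0,0,0],[0,0,-0.28]],[[0,0,0],[0,0,-0.42]],[[0,0,0],[0,0,-0.56]],[[0,0,0],[0,0,-0.7]]]'
python3 -m jog '[[[0,0,0],[0,0,-0.144]],[[0,0,0],[0,0,-0.144]],[[0,0,0],[0,0,-0.144]],[[0,0,0],[0,0,-0.144]]]'
python3 - <<'E'
from h import *
from station import ctrl,optics
o=ctrl.get_obs();d=optics.get_image("wrist");d["obs"]=o;np.save("pics/w5.npy",d,allow_pickle=True);cv2.imwrite("pics/w5.png",d["image"])
R=cv2.Rodrigues(np.array(o["tool_rot"]))[0];print(o["tool_pos"],np.arctan2(R[1,0],R[0,0]),R.round(3).tolist())
E
```

```text
t: 8.35
tool_pos: [0.5459, 0.2172, 0.1662]
tool_rot: [-3.135, 0.141, -0.017]
contact_force: [0.6, 0.9, -0.8]
opening: 0.0128
grip_force: 60.8
t: 8.85
tool_pos: [0.5408, 0.0141, 0.1573]
tool_rot: [-3.138, 0.141, 0.004]
contact_force: [0.6, -0.1, -2.2]
opening: 0.0127
grip_force: 60.6
t: 9.35
tool_pos: [0.5408, -0.1866, 0.1572]
tool_rot: [-3.137, 0.142, 0.004]
contact_force: [0.1, 0.2, -1.3]
opening: 0.0129
grip_force: 60.6
t: 9.85
tool_pos: [0.541, -0.185, 0.157]
tool_rot: [-2.992, -0.951, 0.004]
contact_force: [-0.8, 1.2, -3.2]
opening: 0.0127
grip_force: 60.7
t: 10.35
tool_pos: [0.541, -0.1849, 0.1571]
tool_rot: [-2.484, -1.919, 0.002]
contact_force: [0.1, 0.1, -2.0]
opening: 0.013
grip_force: 60.7
t: 10.75
tool_pos: [0.5417, -0.1852, 0.1588]
tool_rot: [-2.349, -2.085, 0.001]
contact_force: [-0.3, 0.9, -2.1]
opening: 0.0128
grip_force: 60.7
[ 0.54170645 -0.18524083  0.15876858] 1.451845190374944 [[0.119, 0.993, -0.001], [0.993, -0.119, 0.001], [0.0, -0.001, -1.0]]
```

View pics/w5.png

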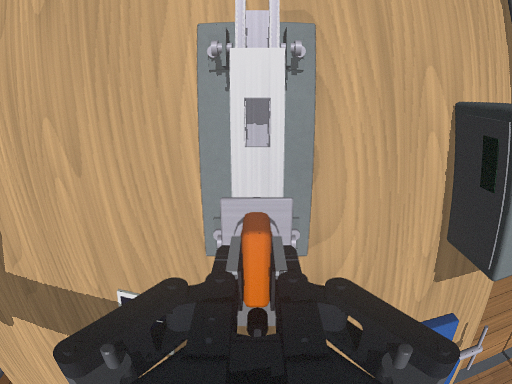

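The wrist view shows the free window at pixels x 245-270, y 97-147, with the held orange wing parallel to the slot at column 257.

```bash
python3 - <<'E'
from h import *
d=load("w5");o=d["obs"];g=cv2.cvtColor(d["image"],cv2.COLOR_BGR2GRAY)
for r in (105,122,140): print(r,g[r,226:292:2].tolist())
print(g[85:160,258].tolist())
m=(g<185).astype(np.uint8);m[:, :238]=0;m[:,278:]=0;m[:88]=0;m[155:]=0
c=max(cv2.findContours(m,cv2.RETR_EXTERNAL,cv2.CHAIN_APPROX_NONE)[0],key=cv2.contourArea)
x,y,w,h=cv2.boundingRect(c);print(x,y,w,h)
P=[(x-.5,y+h/2),(x+w-.5,y+h/2),(x+w/2,y-.5),(x+w/2,y+h-.5)]
W=[wonz(d,o,p,.066) for p in P];R=cv2.Rodrigues(np.array(o["tool_rot"]))[0]
print("width",np.linalg.norm(W[0]-W[1]),"len",np.linalg.norm(W[2]-W[3]))
ctr=np.array([*( (W[0]+W[1]+W[2]+W[3])/4)]);print(ctr,"tool shift",R.T@(ctr-o["tool_pos"]))
E
```

```text
105 [127, 127, 200, 216, 216, 216, 220, 215, 216, 119, 108, 116, 116, 112, 115, 111, 113, 112, 115, 117, 116, 100, 172, 218, 217, 212, 219, 214, 215, 197, 127, 127, 126]
122 [126, 129, 184, 215, 214, 213, 220, 213, 215, 164, 96, 111, 112, 108, 109, 109, 111, 112, 114, 115, 112, 96, 186, 215, 213, 211, 218, 213, 214, 191, 129, 127, 127]
140 [129, 128, 156, 215, 214, 210, 215, 213, 215, 186, 129, 174, 175, 173, 177, 168, 171, 172, 176, 174, 169, 149, 184, 214, 215, 207, 217, 211, 211, 161, 124, 126, 125]
[219, 220, 220, 219, 217, 219, 218, 218, 218, 221, 219, 222, 194, 127, 113, 117, 116, 114, 111, 114, 113, 111, 114, 113, 113, 113, 112, 114, 112, 112, 114, 113, 115, 114, 113, 112, 112, 111, 112, 107, 173, 174, 172, 173, 168, 171, 171, 172, 171, 170, 169, 170, 171, 171, 172, 171, 170, 169, 170, 170, 171, 141, 201, 216, 212, 215, 213, 214, 214, 213, 214, 210, 212, 213, 212]
244 97 27 50
width 0.02419699075733068 len 0.045434444142170315
[ 0.54916354 -0.12482363  0.066     ] tool shift [0.06083333 0.00034329 0.09279571]
```

```bash

python3 -m jog '[[[0.03,0,0],[0,0,0]],[[0.061,0,0],[0,0,0]],[[0.061,0,0.035],[0,0,0]],[[0.061,0,0.072],[0,0,0]],[[0.061,0,0.072],[0,0,0]]]'
python3 -m jog '[[[0,0,0],[0,0,0]],[[0,0,0],[0,0,0]],[[0,0,0],[0,0,0]]]'
python3 -m jog '[[[0,0,0.002],[0,0,0]],[[0,0,0.004],[0,0,0]],[[0,0,0.004],[0,0,0]]]'
```

```text
t: 11.3
tool_pos: [0.5446, -0.1229, 0.0815]
tool_rot: [-2.34, -2.08, 0.009]
contact_force: [-1.1, -0.7, -2.3]
opening: 0.0131
grip_force: 60.5
t: 11.6
tool_pos: [0.5509, -0.1257, 0.0905]
tool_rot: [2.345, 2.085, 0.003]
contact_force: [0.6, 0.4, -2.6]
opening: 0.0131
grip_force: 60.5
t: 11.9
tool_pos: [0.5491, -0.1248, 0.0836]
tool_rot: [-2.348, -2.087, 0.0]
contact_force: [-0.2, 0.6, -2.1]
opening: 0.0126
grip_force: 60.5
```

```bash

for i in 1; do python3 -m jog '[[[0,0,0.001],[0,0,0]],[[0,0,0.002],[0,0,0]],[[0,0,0.002],[0,0,0]]]'
python3 -m jog '[[[0,0,0.001],[0,0,0]],[[0,0,0.002],[0,0,0]],[[0,0,0.002],[0,0,0]]]'
python3 -m jog '[[[0,0,0.001],[0,0,0]],[[0,0,0.002],[0,0,0]],[[0,0,0.002],[0,0,0]]]'
done | egrep 'pos|contact'
```

```text
tool_pos: [0.549, -0.1248, 0.0814]
contact_force: [0.6, 0.8, -1.7]
tool_pos: [0.549, -0.1248, 0.0794]
contact_force: [0.4, -0.3, -2.2]
tool_pos: [0.549, -0.1248, 0.0775]
contact_force: [0.6, 0.6, -2.0]
```

```bash

{ python3 -m jog '[[[0,0,0.001],[0,0,0]],[[0,0,0.0015],[0,0,0]],[[0,0,0.0015],[0,0,0]]]'
python3 -m jog '[[[0,0,0.001],[0,0,0]],[[0,0,0.0015],[0,0,0]],[[0,0,0.0015],[0,0,0]]]'; } | egrep 'pos|contact'
```

```text
tool_pos: [0.5491, -0.1248, 0.0761]
contact_force: [1.0, 0.1, -2.6]
tool_pos: [0.5491, -0.1248, 0.0746]
contact_force: [-0.2, 0.2, -1.6]
```

```bash

{ python3 -m jog '[[[0,0,0.001],[0,0,0]],[[0,0,0.0015],[0,0,0]],[[0,0,0.0015],[0,0,0]]]'
python3 -m jog '[[[0,0,0.001],[0,0,0]],[[0,0,0.0015],[0,0,0]],[[0,0,0.0015],[0,0,0]]]'; } | egrep 'pos|contact'
```

```text
tool_pos: [0.5491, -0.1248, 0.0731]
contact_force: [0.4, -0.1, -2.2]
tool_pos: [0.5491, -0.1248, 0.0716]
contact_force: [-0.1, -0.4, -1.7]
```

```bash

{ python3 -m jog '[[[0,0,0.001],[0,0,0]],[[0,0,0.0015],[0,0,0]],[[0,0,0.0015],[0,0,0]]]'
python3 -m jog '[[[0,0,0.001],[0,0,0]],[[0,0,0.0015],[0,0,0]],[[0,0,0.0015],[0,0,0]]]'; } | egrep 'pos|contact'
```

```text
tool_pos: [0.5491, -0.1248, 0.0701]
contact_force: [0.2, 0.9, -1.8]
tool_pos: [0.5491, -0.1248, 0.0686]
contact_force: [-0.2, -0.2, -1.9]
```

```bash

{ python3 -m jog '[[[0,0,0.001],[0,0,0]],[[0,0,0.0015],[0,0,0]],[[0,0,0.0015],[0,0,0]]]'
python3 -m jog '[[[0,0,0.001],[0,0,0]],[[0,0,0.0015],[0,0,0]],[[0,0,0.0015],[0,0,0]]]'; } | egrep 'pos|contact'
```

```text
tool_pos: [0.5491, -0.1248, 0.067]
contact_force: [0.2, -0.9, -2.4]
tool_pos: [0.5491, -0.1248, 0.0656]
contact_force: [0.1, -0.3, -2.4]
```

```bash

{ python3 -m jog '[[[0,0,0.001],[0,0,0]],[[0,0,0.0015],[0,0,0]],[[0,0,0.0015],[0,0,0]]]'
python3 -m jog '[[[0,0,0.001],[0,0,0]],[[0,0,0.0015],[0,0,0]],[[0,0,0.0015],[0,0,0]]]'; } | egrep 'pos|contact'
```

```text
tool_pos: [0.5491, -0.1248, 0.0641]
contact_force: [-0.3, -0.5, -1.8]
tool_pos: [0.5491, -0.1248, 0.0626]
contact_force: [0.6, 0.2, -2.5]
```

```bash

{ python3 -m jog '[[[0,0,0.001],[0,0,0]],[[0,0,0.0015],[0,0,0]],[[0,0,0.0015],[0,0,0]]]'
python3 -m jog '[[[0,0,0.001],[0,0,0]],[[0,0,0.0015],[0,0,0]],[[0,0,0.0015],[0,0,0]]]'; } | egrep 'pos|contact'
```

```text
tool_pos: [0.5491, -0.1248, 0.061]
contact_force: [0.3, -0.0, -2.1]
tool_pos: [0.5491, -0.1248, 0.0596]
contact_force: [-0.3, 0.5, -2.1]
```

```bash

{ python3 -m jog '[[[0,0,0.001],[0,0,0]],[[0,0,0.0015],[0,0,0]],[[0,0,0.0015],[0,0,0]]]'
python3 -m jog '[[[0,0,0.001],[0,0,0]],[[0,0,0.0015],[0,0,0]],[[0,0,0.0015],[0,0,0]]]'; } | egrep 'pos|contact'
```

```text
tool_pos: [0.5491, -0.1248, 0.0581]
contact_force: [0.7, 0.7, -1.9]
tool_pos: [0.5491, -0.1248, 0.0566]
contact_force: [0.6, 0.1, -1.9]
```

```bash

{ python3 -m jog '[[[0,0,0.001],[0,0,0]],[[0,0,0.0015],[0,0,0]],[[0,0,0.0015],[0,0,0]]]'
python3 -m jog '[[[0,0,0.001],[0,0,0]],[[0,0,0.0015],[0,0,0]],[[0,0,0.0015],[0,0,0]]]'; } | egrep 'pos|contact'
```

```text
tool_pos: [0.5491, -0.1248, 0.0551]
contact_force: [-0.3, 0.1, -2.8]
tool_pos: [0.5491, -0.1248, 0.0536]
contact_force: [0.0, -0.0, -1.6]
```

```bash

{ python3 -m jog '[[[0,0,0.001],[0,0,0]],[[0,0,0.001],[0,0,0]],[[0,0,0.001],[0,0,0]]]'
python3 -m jog '[[[0,0,0.001],[0,0,0]],[[0,0,0.001],[0,0,0]],[[0,0,0.001],[0,0,0]]]'; } | egrep 'pos|contact'
```

```text
tool_pos: [0.5493, -0.1249, 0.0533]
contact_force: [-2.2, 0.4, 3.0]
tool_pos: [0.5494, -0.1249, 0.0521]
contact_force: [-2.3, 0.7, 3.5]
```

```bash

{ python3 -m jog '[[[0,0,0.001],[0,0,0]],[[0,0,0.001],[0,0,0]],[[0,0,0.001],[0,0,0]]]'
python3 -m jog '[[[0,0,0.001],[0,0,0]],[[0,0,0.001],[0,0,0]],[[0,0,0.001],[0,0,0]]]'; } | egrep 'pos|contact'
```

```text
tool_pos: [0.5494, -0.1249, 0.0511]
contact_force: [-3.7, 1.6, 4.8]
tool_pos: [0.5494, -0.1249, 0.0503]
contact_force: [-3.3, 0.3, 5.7]
```

Contact came at a reading of about 0.0535: a step of about 5 N, then about 1.3 N/mm. That is the plate on the arm with the head in the slot. There is a slight -x side load, so I ease 0.5 mm that way and press to about 8 mm.

```bash

{ python3 -m jog '[[[0,-0.0005,0.001],[0,0,0]],[[0,-0.0005,0.002],[0,0,0]],[[0,-0.0005,0.002],[0,0,0]]]'
python3 -m jog '[[[0,0,0.001],[0,0,0]],[[0,0,0.0015],[0,0,0]],[[0,0,0.0015],[0,0,0]]]'; } | egrep 'pos|contact'
```

```text
tool_pos: [0.5494, -0.125, 0.0488]
contact_force: [-2.8, 1.3, 7.6]
tool_pos: [0.5494, -0.125, 0.0476]
contact_force: [-3.8, 1.1, 9.4]
```

```bash

{ python3 -m jog '[[[0,-0.0005,0.001],[0,0,0]],[[0,-0.0005,0.001],[0,0,0]],[[0,-0.0005,0.001],[0,0,0]]]'
python3 -m jog '[[[0,0,0.001],[0,0,0]],[[0,0,0.0013],[0,0,0]],[[0,0,0.0013],[0,0,0]]]'; } | egrep 'pos|contact|grip'
```

```text
tool_pos: [0.5495, -0.125, 0.0471]
contact_force: [-3.4, 1.6, 10.2]
grip_force: 62.5
tool_pos: [0.5495, -0.125, 0.046]
contact_force: [-4.7, 0.9, 12.4]
grip_force: 62.5
```

Pressed about 7.7 mm with a spring force of about 14 N. Now I start the clockwise turn (+z) and watch the forces.

```bash

python3 -m jog '[[[0,0,0],[0,0,0.08]],[[0,0,0],[0,0,0.16]],[[0,0,0],[0,0,0.16]]]' | egrep 'pos|rot|contact|grip'
python3 -c "
from station import ctrl;print(ctrl.get_obs()['wrist_torque'])"
```

```text
tool_pos: [0.5504, -0.1254, 0.0465]
tool_rot: [2.505, 1.889, 0.004]
contact_force: [-2.6, 1.2, 11.4]
grip_force: 62.6
[ 0.2728971   0.48941127 -0.09329983]
```

```bash

{ python3 -m jog '[[[0,0,0.0005],[0,0,0.1]],[[0,0,0.0005],[0,0,0.2]],[[0,0,0.0005],[0,0,0.3]],[[0,0,0.0005],[0,0,0.3]]]'
python3 -m jog '[[[0,0,0],[0,0,0.1]],[[0,0,0],[0,0,0.2]],[[0,0,0],[0,0,0.3]],[[0,0,0],[0,0,0.3]]]'; }| egrep 'pos|rot|contact|grip'
python3 -c "
from station import ctrl;print(ctrl.get_obs()['wrist_torque'])"
```

```text
tool_pos: [0.551, -0.1257, 0.0463]
tool_rot: [2.759, 1.493, 0.007]
contact_force: [-0.6, -0.3, 11.0]
grip_force: 62.5
tool_pos: [0.5509, -0.1255, 0.0463]
tool_rot: [2.952, 1.064, 0.008]
contact_force: [-0.3, 1.1, 11.2]
grip_force: 62.6
[ 0.22692652  0.3152207  -0.15774849]
```

```bash

{ python3 -m jog '[[[0,0,0.0003],[0,0,0.1]],[[0,0,0.0003],[0,0,0.2]],[[0,0,0.0003],[0,0,0.3]],[[0,0,0.0003],[0,0,0.3]]]'
python3 -m jog '[[[0,0,0],[0,0,0.1]],[[0,0,0],[0,0,0.2]],[[0,0,0],[0,0,0.3]],[[0,0,0],[0,0,0.3]]]'; }| egrep 'pos|rot|contact|grip'
python3 -c "
from station import ctrl;print(ctrl.get_obs()['wrist_torque'])"
```

```text
tool_pos: [0.5504, -0.1253, 0.0459]
tool_rot: [3.079, 0.612, 0.007]
contact_force: [-1.7, 2.6, 11.5]
grip_force: 62.7
tool_pos: [0.5504, -0.1252, 0.0459]
tool_rot: [3.137, 0.145, 0.007]
contact_force: [-2.4, 1.9, 11.7]
grip_force: 62.8
[ 0.30927659  0.55984382 -0.14277766]
```

```bash

python3 -m jog '[[[0,0,0],[0,0,0.1]],[[0,0,0],[0,0,0.2]],[[0,0,0],[0,0,0.2]],[[0,0,0],[0,0,0.2]]]'| egrep 'pos|rot|contact|grip'
python3 -c "
from station import ctrl;print(ctrl.get_obs()['wrist_torque'])"
python3 -m jog '[[[0,0,0],[0,0,0.03]],[[0,0,0],[0,0,0.06]],[[0,0,0],[0,0,0.06]]]'| egrep 'pos|rot|contact|grip'
python3 -c "
from station import ctrl;print(ctrl.get_obs()['wrist_torque'])"
```

```text
tool_pos: [0.5502, -0.1251, 0.0458]
tool_rot: [3.137, -0.167, 0.006]
contact_force: [-2.8, 2.8, 12.4]
grip_force: 62.8
[ 0.38054039  0.58964324 -0.20895451]
tool_pos: [0.55, -0.1249, 0.0457]
tool_rot: [3.13, -0.261, 0.006]
contact_force: [-3.0, 2.4, 12.5]
grip_force: 62.8
[0.51884703 0.67252019 0.10718705]
```

Turned about 93 degrees. Now I ease it up.

```bash

{ python3 -m jog '[[[0,0,-0.001],[0,0,0]],[[0,0,-0.002],[0,0,0]],[[0,0,-0.002],[0,0,0]]]'
python3 -m jog '[[[0,0,-0.001],[0,0,0]],[[0,0,-0.001],[0,0,0]],[[0,0,-0.001],[0,0,0]]]'
python3 -m jog '[[[0,0,-0.0005],[0,0,0]],[[0,0,-0.001],[0,0,0]],[[0,0,-0.001],[0,0,0]]]'; }| egrep 'pos|rot|contact'
```

```text
tool_pos: [0.55, -0.1249, 0.0471]
tool_rot: [3.131, -0.26, 0.006]
contact_force: [-0.9, 2.2, 9.3]
tool_pos: [0.55, -0.1249, 0.0479]
tool_rot: [3.131, -0.26, 0.006]
contact_force: [-0.9, 1.2, 7.9]
tool_pos: [0.55, -0.1249, 0.0487]
tool_rot: [3.131, -0.26, 0.006]
contact_force: [-1.0, 2.3, 6.5]
```

```bash

{ python3 -m jog '[[[0,0,-0.0005],[0,0,0]],[[0,0,-0.0005],[0,0,0]],[[0,0,-0.0005],[0,0,0]]]'
python3 -m jog '[[[0,0,-0.0005],[0,0,0]],[[0,0,-0.0005],[0,0,0]],[[0,0,-0.0005],[0,0,0]]]'
python3 -m jog '[[[0,0,-0.0005],[0,0,0]],[[0,0,-0.0005],[0,0,0]],[[0,0,-0.0005],[0,0,0]]]'; }| egrep 'pos|rot|contact'
```

```text
tool_pos: [0.5499, -0.1249, 0.049]
tool_rot: [3.131, -0.26, 0.006]
contact_force: [0.3, 1.6, 7.4]
tool_pos: [0.5499, -0.1249, 0.0493]
tool_rot: [3.131, -0.261, 0.006]
contact_force: [0.3, 2.2, 5.6]
tool_pos: [0.5497, -0.125, 0.0494]
tool_rot: [3.13, -0.261, 0.006]
contact_force: [4.4, 0.3, 3.4]
```

```bash

{ python3 -m jog '[[[0,0,-0.0005],[0,0,0]],[[0,0,-0.001],[0,0,0]],[[0,0,-0.001],[0,0,0]]]'
python3 -m jog '[[[0,0,0],[0,0,0]],[[0,0,0],[0,0,0]],[[0,0,0],[0,0,0]],[[0,0,0],[0,0,0]],[[0,0,0],[0,0,0]]]' 0.6 20; }| egrep 'pos|rot|contact|open'
```

```text
tool_pos: [0.5496, -0.1249, 0.0494]
tool_rot: [3.131, -0.261, 0.006]
contact_force: [7.5, 0.6, -1.7]
opening: 0.013
tool_pos: [0.5478, -0.1247, 0.0493]
tool_rot: [-3.131, 0.261, 0.001]
contact_force: [0.9, -0.1, -0.1]
opening: 0.051
```

Released. I raise straight up, back the camera off and verify.

```bash

{ python3 -m jog '[[[0,0,-0.015],[0,0,0]],[[0,0,-0.04],[0,0,0]],[[0,0,-0.08],[0,0,0]],[[0,0,-0.12],[0,0,0]],[[0,0,-0.12],[0,0,0]]]'
python3 -m jog '[[[-0.04,0,0],[0,0,0]],[[-0.08,0,0],[0,0,0]],[[-0.08,0,0],[0,0,0]],[[-0.08,0,0],[0,0,0]],[[-0.08,0,0],[0,0,0]]]'; }| egrep 'pos|contact'
python3 - <<'E'
from h import *
from station import ctrl,optics
o=ctrl.get_obs();d=optics.get_image("wrist");s=optics.get_image("side")
for c in blobs(d["image"],(3,150,60),(20,255,255),100):
    w=np.array([wonz(d,o,q,.1085)[:2] for q in c[:,0,:].astype(float)]);print(cv2.boundingRect(c),cv2.minAreaRect((w*1e4).astype(np.float32)))
a=cv2.resize(d["image"],(400,300));b=cv2.resize(s["image"][110:210,215:315],(400,400),interpolation=cv2.INTER_CUBIC)
cv2.imwrite("pics/c6.png",np.hstack([cv2.copyMakeBorder(a,0,100,0,0,cv2.BORDER_CONSTANT),b]))
E
```

```text
tool_pos: [0.5525, -0.1263, 0.179]
contact_force: [-0.1, 0.5, 0.9]
tool_pos: [0.4702, -0.1118, 0.1706]
contact_force: [-0.1, -0.2, 0.4]
(366, 89, 53, 20) ((5355.64990234375, -2385.479736328125), (506.35723876953125, 161.550537109375), 85.0412368774414)
(245, 72, 22, 53) ((5495.84326171875, -1234.2357177734375), (165.00436401367188, 416.57928466796875), 80.44938659667969)
```

View pics/c6.png

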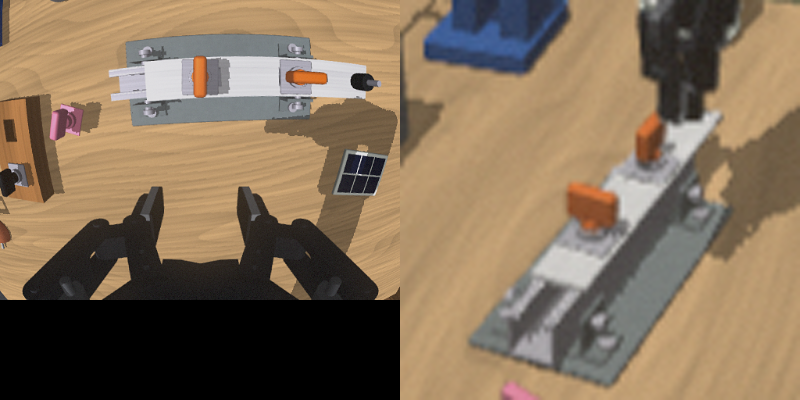

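The final views show the new clamp upright with its wing across the slot, at wrist crop (200,77). It sits at (0.550, -0.123), within a few mm of the window, and the fingers are clear. The first clamp's wing looks along the arm instead, so I go by the stated criterion, which is across the slot.

```bash
python3 -c "
from station import job;print(job.finish_job())"
```

```text
the job is handed in; nothing more can be done
None
```

The orange clamp is fitted and handed in: it is locked in the free window with its wing across the slot and released, plate pushed up about 4 mm by my readings. The hand-in returned no verdict, the first clamp's wing looks along the slot in the pictures (I followed the stated "across"), and the fingertips sit about 33 mm behind the reported TCP, so my first grasp closed above the wing.

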